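# Fit the loose tenon and hold the rail up for the leg

### The arm

A 6-joint arm with a two-finger parallel gripper is mounted at the origin on the work surface. World frame = base frame: x ahead of the robot, y to its left, z up, the work surface at z = 0. Lengths are in m, angles in degrees, forces in N, time in s.
With the tool pointing down it reaches from about 0.35 to 0.875 m from the base axis. Payload 4.2 kg.
Tool frame: the origin (TCP) lies on the centre line of the jaws, within the pads' length; the fingertips stand ctrl.tip_reach ahead of it and the grasp point (between the pads) lies 11 mm behind it (ctrl.tip_reach is the distance from the TCP to the fingertips, in m); z points along the fingers, y is the direction in which the jaws open and shut (so a half turn about z gives the same grasp; the last joint's range is limited). The gripper opens to 85 mm and grips with 20 to 120 N. Pads are 22 mm wide; open, the fingers measure 114 mm over their backs; the gripper's body (76 mm by 85 mm) begins 54 mm behind the grasp point. The pads swing forward as they close: fully open they stand 13 mm farther back than shut.
Start: joints at [85.634, 22.042, 0.453, 0, -68.411, -14.817], TCP at [0.205, 0.59, 0.239] pointing down, gripper open.
Joint ranges: [-179.83, 179.83], [-69.29, 118.12], [-61.27, 80.66], [-181.25, 117.63], [-171.15, -9.14], [-177.46, 177.46]. Speed limits (degrees/s): [159.86, 159.86, 180, 180, 180, 180].

### API

Orientations are given as [roll, pitch, yaw] about the fixed x, y, z axes, in that order (R = Rz(yaw) Ry(pitch) Rx(roll)).
In Python, from cell import ctrl gives the robot as it stands.
- The arm moves only by the shell command python3 -m crank 'ROWS' [FORCE]. ROWS is JSON, a list of rows, each an object of numbers: "hand": the closure, from -1 (fully open) to 1 (shut); "x", "y", "z": the shift along the tool's x, y, z in mm; "spin": the turn about the tool's z in degrees. A call has 1 to 8 rows; each row is the pose to reach, as a shift and turn from the pose commanded when the call began, along the tool's axes at that moment; what a row does not reach only later rows make up. A row lasts 1/8 s, in which the tool goes at most 62.5 mm and 10.7 degrees, less where a joint would pass 70% of its speed; a pose out of reach is approached as far as the arm can. A call with a gripper value outside its range is refused whole. The fingers move at their own pace and stop on an object; FORCE is the grip in N (left out, the last holds). Time passes only in rows, so rows that repeat a pose let the fingers close. It gives the time, the measured TCP pose, the force and the opening at its end, in the units of the state.
- ctrl.sense(): the state, without advancing time (a new reading comes with each control period).
- ctrl.snapshot(name): name is "scene" or "side" or "wrist"; returns a dict with "img" (384x512x3 uint8, red, green, blue), "fov_y" (degrees; the focal length in pixels is half the picture's height over the tangent of half this angle, whatever the lens; pixels are square), "cx", "cy" (the principal point, pixels), "R" (3x3) and "t" (3): a world point X has camera coordinates R X + t. Camera axes: x right, y down, z forward; pixel columns grow to the right and rows downward; lengths in m; the calibration is good to about 2 mm. A picture is of the moment at which its call begins. There is no depth.
- ctrl.close_job(): hands the job in, once; it reports no verdict.
Trained networks look in a picture, given as the dict that the camera call returned (one of the last four; its "shot" number tells which), for a name from the list of things; names that differ only in an ending like _2 or _b are one class to them, and where a whole thing is asked for, a point or a joint stands for the part that bears it (a point fixed in the world has none). Each returns a list of dicts, best first, with "confidence" (0 to 1); they miss things now and then, are a little off and sometimes report something else, mostly with a low value. They report only what shows in the picture. A call takes as long as a camera call. They do not tell look-alikes from the thing itself.
- ctrl.spot_in(picture, thing): "box" ([left, top, right, bottom] in pixels, round what is visible of it).
- ctrl.silhouettes(picture, thing): "region" (384x512 bool, what is visible of it) and "box" ([left, top, right, bottom] in pixels, round what is visible of it).
The state is a dict: "t": time; "q": joint angles; "joint_velocities": joint speeds; "effort": joint torques, N m; "ee_pos": TCP position; "eef_rot": TCP orientation; "wrist_force": force on the tool from outside, world axes, zero at the start; "ft_torque": the same for the moment, N m; "opening": finger opening in m.
Only numpy, scipy, OpenCV 4.12 (cv2) and the standard library are available. Lean on these libraries where they do the work, as an engineer would, in place of code of your own. Each camera call takes 0.05 s, during which the arm holds its last target.

### The job

Slide the loose tenon that fits, the smaller of the two, fully home into the mortise in the end of the rail while the rail lies on the assembly board. Then take the rail by its middle, lift it straight up off its two bearers, level all the way, and finish still holding it steady and level about 10 cm above them, tenon still fully in, so that I can bring the leg to it. Leave everything else on the bench where it is.

Things in the scene. Friction and masses are not known exactly. Their poses are not given: they have to be found in the camera images.
- jig: Fixed assembly board: plywood base 120 x 325 x 15 mm (x, y, z) with two wooden bearers across it (120 x 30 mm, centred at y = -85 and +85 mm, tops 45 mm above the bench) and at its -y end a stop block 90 mm wide, face at y = -141.5 mm, top 71 mm high. The rail's plain end lies against the stop or up to 8 mm short of it; the stop takes a push. Origin: on the bench, below the middle of the rail.
- rail_center (a point): Centre (half-way up) of the dark wooden rail lying flat on the bearers: 280 mm long (y), 55 mm wide (x), 34 mm thick (z, up), loose, centre 62 mm above the bench. Its middle 140 mm hangs free between the bearers, 30 mm over the base board. +y points to the mortise end, away from the stop.
- mortise_mouth (a point): Centre of the mouth of the mortise in the rail's end face (140 mm from the rail's centre along its +y, half-way up). The mortise is a level slot 38.5 mm wide (x), 14.5 mm high (z), 60 mm deep, running in along -y; rim chamfered 2 mm. Axes as the rail's: +y points out of the mouth.
- tenon_center (a point): Centre (half-way up) of the loose tenon that fits: a flat pale wooden piece 110 mm long (y), 36 mm wide (x), 12 mm thick (z, up), 33 g, lying flat on the bench; both ends alike. Fully home, 60 mm of it is in the rail and 50 mm stands out: its centre is then 5 mm inside the mouth. It fits with play and stays in by itself, but can slide out if the rail is tipped.
- big_tenon_center (a point): Centre of the other loose tenon, belonging to another piece; same pale wood and shape, but 112 x 52 x 20 mm (y, x, z); it cannot enter the mortise. To be left alone. Which of the two tenons lies nearer the robot varies.
- glue: Closed white glue bottle, 52 mm across, 115 mm high, standing beyond the rail. Origin: centre of its underside. Leave alone.
- jar: Closed clear jar, 70 mm across, 90 mm high, standing beyond the rail. Origin: centre of its underside. Leave alone.
- mallet: Wooden joiner's mallet lying on the bench to the robot's right, 275 mm long (x), head 75 x 125 x 60 mm at +x. Origin on the bench under the handle. Leave alone.
- square: Try square lying flat, wooden stock 120 x 22 x 16 mm along x (origin under its centre), steel blade 34 mm wide reaching 184 mm along +y. Leave alone.
- sander: Cork sanding block 67 x 112 x 32 mm (x, y, z) lying between robot and rail. Origin: centre of its underside. Leave alone.
- offcut: Dark wooden offcut 45 x 130 x 30 mm (x, y, z), solid, no mortise. Origin: centre of its underside. Leave alone.
- rail: The same rail, 0.27 to 0.44 kg; origin at the centre of its underside, 17 mm below rail_center, same axes. Two pencil lines cross its top, 5 mm (balance point) and 80 mm (depth of the mortise) from the middle towards the mortise end; with the tenon in, it balances 3 to 8 mm from the middle towards that end.
There are look-alikes about, which are no part of the job. What is shaped like the part that bears tenon_center but black or turquoise is not meant.

How it is judged:
By the outcome, as a careful person would: the job done as asked, in the order asked, and still so for the second after the job is handed in, while the arm keeps its last pose, push and grip.
It also fails if it takes over 59 s, if anything falls off the work surface, if the arm or the gripper's body presses on something with over 40 N, if the wrist force passes 120 N, or if a joint passes its speed limit or range.

## Working session

There is one attempt and no reset: what is moved stays moved. The work goes in short steps, Python scripts to look and compute and a shell command to move; the robot and the scene stay as the last step left them, time stands still between calls to the robot, and variables do not carry over. Pictures are saved under pics/ and viewed, and the job is handed in when it is done.

```bash
ls; mkdir -p pics; python3 - <<'E'
from cell import ctrl
import cv2
print(ctrl.sense(), ctrl.tip_reach)
for n in ("scene","side","wrist"):
    p=ctrl.snapshot(n); cv2.imwrite(f"pics/a_{n}.png",cv2.cvtColor(p["img"],cv2.COLOR_RGB2BGR))
    print(n,p["fov_y"],p["cx"],p["cy"],p["R"],p["t"])
E
```

```text
pics
{'t': 0.0, 'q': array([ 8.56348718e+01,  2.20914610e+01,  3.80559247e-01, -2.79150693e-02,
       -6.84087521e+01, -1.48176765e+01]), 'joint_velocities': array([ 0.06803277, -0.00901231, -0.04580438, -0.03574669,  0.02375112,
       -0.02922145]), 'effort': array([ 6.31010189e-04, -3.92291236e+01,  1.88402778e+01,  4.18614194e+00,
       -4.66533369e-03,  8.43263592e-06]), 'ee_pos': array([0.20515418, 0.58979183, 0.23822227]), 'eef_rot': array([ 1.79877690e+02, -5.52897692e-03, -1.91930982e+01]), 'wrist_force': array([ 0.44546453, -0.92777727,  0.07241118]), 'ft_torque': array([ 0.05867908, -0.01440483, -0.05285725]), 'opening': 0.08527050616334655} 0.008
scene 42.662287926382454 257.94933306288846 194.18717084903412 [[-0.80832389  0.58854979 -0.01488731]
 [ 0.48694193  0.65413358 -0.57878909]
 [-0.33090791 -0.4750983  -0.81534137]] [ 0.42957104 -0.23665993  1.82072115]
side 45.586190843212066 260.50895888567436 197.35963769948995 [[ 0.75539935 -0.65517306  0.01095819]
 [-0.36421439 -0.43371534 -0.8241595 ]
 [ 0.54471984  0.61857842 -0.56625174]] [-0.42335068  0.2731776   1.16011199]
wrist 59.239984366664096 263.22187546607705 187.83115991746243 [[-0.32881167 -0.94439464  0.0012822 ]
 [-0.91002079  0.31720605  0.26691287]
 [-0.2524778   0.08659724 -0.96371981]] [ 0.62315141 -0.03309577  0.37802329]
```

View pics/a_scene.png

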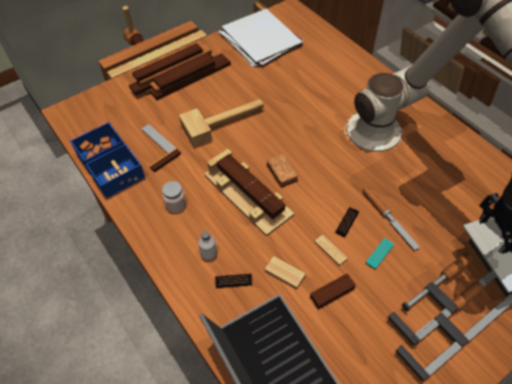

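View pics/a_side.png

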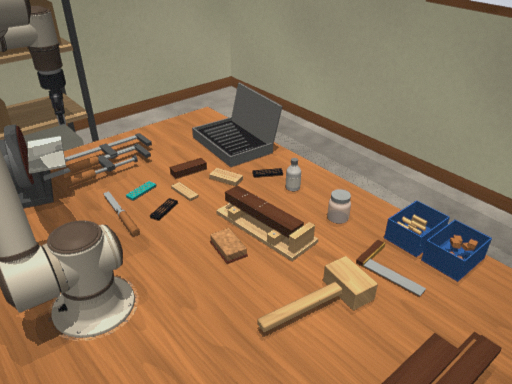

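View pics/a_wrist.png

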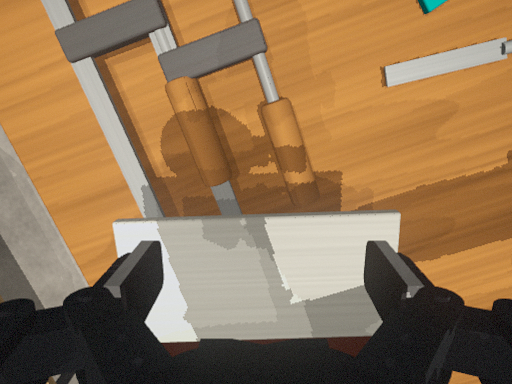

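The small pale tenon is at about (331,249) in the scene view and (184,190) in the side view. The big tenon is at (285,271) and the rail at (250,185), with the stop at its upper-left end. I'll measure the poses by fitting box silhouettes in both views.

```bash
cat > h.py <<'E'
import numpy as np, cv2
from cell import ctrl
from scipy.optimize import minimize
def proj(p,X):
    X=np.atleast_2d(X); c=X@np.array(p["R"]).T+np.array(p["t"])
    f=p["img"].shape[0]/2/np.tan(np.radians(p["fov_y"]/2))
    return np.c_[p["cx"]+f*c[:,0]/c[:,2],p["cy"]+f*c[:,1]/c[:,2]]
def ray(p,uv,z):
    f=p["img"].shape[0]/2/np.tan(np.radians(p["fov_y"]/2))
    d=np.array([(uv[0]-p["cx"])/f,(uv[1]-p["cy"])/f,1]); R=np.array(p["R"]);t=np.array(p["t"])
    o=-R.T@t; d=R.T@d; return o+d*(z-o[2])/d[2]
def box(c,yaw,s):
    a=np.radians(yaw);g=np.array([[i,j,k] for i in(-.5,.5) for j in(-.5,.5) for k in(-.5,.5)])*s
    return g@np.array([[np.cos(a),np.sin(a),0],[-np.sin(a),np.cos(a),0],[0,0,1]])+c
def mask(p,pts,S=4):
    m=np.zeros((384*S,512*S),np.uint8)
    h=cv2.convexHull(((proj(p,pts)+.5)*S-.5).astype(np.float32))
    cv2.fillConvexPoly(m,np.round(h*16).astype(np.int32),1,shift=4); return m>0
def fit(views,z,s,x0):
    S=4; regs=[(p,np.kron(r,np.ones((S,S),bool))) for p,r in views]
    def cost(v):
        c=0
        for p,r in regs:
            m=mask(p,box(np.array([v[0]/1000,v[1]/1000,z]),v[2],s),S); c+=1-(m&r).sum()/max(1,(m|r).sum())
        return c/len(regs)
    best=None
    for dy in (0,45,90,135):
        sim=np.array([[x0[0],x0[1],dy],[x0[0]+15,x0[1],dy],[x0[0],x0[1]+15,dy],[x0[0],x0[1],dy+30]],float)
        r=minimize(cost,sim[0],method="Nelder-Mead",options=dict(initial_simplex=sim,xatol=.1,fatol=1e-4))
        if best is None or r.fun<best.fun: best=r
    return best.x,best.fun
def save(p,n): cv2.imwrite(f"pics/{n}.png",cv2.cvtColor(p["img"],cv2.COLOR_RGB2BGR))
E
python3 - <<'E'
from h import *
a=ctrl.snapshot("scene");b=ctrl.snapshot("side")
for n,z,s in(("tenon_center",.006,(.036,.11,.012)),("big_tenon_center",.01,(.052,.112,.02)),("rail",.062,(.055,.28,.034)),("sander",.016,(.067,.112,.032))):
    for p in (a,b):
        for d in ctrl.silhouettes(p,n)[:5]:
            ys,xs=np.nonzero(d["region"]); 
            if len(xs)==0: continue
            w=ray(p,(xs.mean(),ys.mean()),z)
            x,f=fit([(p,d["region"])],z,s,w[:2]*1000)
            print(n,p["shot"],round(d["confidence"],2),np.round(d["box"]),np.round(w*1000),len(xs),np.round(x,1),round(f,3))
E
```

```text
tenon_center 4 0.89 [336. 207. 359. 236.] [356. 241.   6.] 341 [354.  240.2 -66.4] 0.098
tenon_center 4 0.75 [365. 241. 396. 268.] [350. 386.   6.] 383 [349.5 385.8 105.6] 0.092
tenon_center 4 0.57 [215. 274. 251. 289.] [765. 193.   6.] 442 [764.6 193.6  58.6] 0.087
tenon_center 4 0.55 [315. 238. 350. 266.] [463. 289.   6.] 396 [463.7 288.3 184.6] 0.107
tenon_center 5 0.82 [150. 200. 182. 221.] [348. 239.   6.] 330 [349.3 239.7 115.3] 0.073
tenon_center 5 0.79 [171. 183. 197. 201.] [458. 282.   6.] 254 [458.4 284.7   2.8] 0.092
tenon_center 5 0.59 [255. 168. 286. 178.] [757. 194.   6.] 208 [757.9 193.9  60. ] 0.158
tenon_center 5 0.48 [126. 180. 156. 198.] [343. 384.   6.] 254 [345.1 384.9 104.9] 0.112
big_tenon_center 4 0.6 [265. 254. 305. 285.] [625. 264.  10.] 653 [625.4 263.3  21. ] 0.09
big_tenon_center 4 0.49 [196. 231. 216. 259.] [764.  48.  10.] 393 [763.1  43.5 158.9] 0.343
big_tenon_center 5 0.69 [209. 166. 237. 188.] [620. 264.  10.] 359 [621.  263.6  20.1] 0.109
big_tenon_center 5 0.67 [225. 186. 301. 236.] [586.  16.  10.] 1537 [589.8 -58.    9.3] 0.631
rail 4 0.95 [213. 156. 284. 219.] [542. -26.  62.] 1498 [543.  -30.6   5. ] 0.07
rail 5 0.67 [224. 189. 301. 240.] [538. -35.  62.] 1578 [537.3 -29.3   4.3] 0.082
sander 4 0.68 [266. 156. 298. 185.] [399. -44.  16.] 644 [398.6 -45.8 -11.5] 0.072
sander 4 0.61 [212. 150. 284. 219.] [524. -52.  16.] 1590 [517.1  16.5   8. ] 0.556
sander 4 0.19 [266. 257. 303. 287.] [627. 267.  16.] 699 [620.2 263.8  16.7] 0.282
```

Tenon at about (460, 286) with yaw +3.5°. Rail at about (540, -30) with yaw +4.6°. The black and turquoise look-alikes, at (351,240) and (347,385), were picked up by the network and are excluded. Next I move above the tenon's outer half.

```bash
python3 -m crank '[{"hand":-1,"x":45,"y":24,"z":0,"spin":9},{"hand":-1,"x":95,"y":50,"z":0,"spin":18},{"hand":-1,"x":150,"y":78,"z":0,"spin":28},{"hand":-1,"x":205,"y":106,"z":10,"spin":38},{"hand":-1,"x":260,"y":136,"z":25,"spin":48},{"hand":-1,"x":300,"y":158,"z":40,"spin":57},{"hand":-1,"x":328,"y":173,"z":60,"spin":66},{"hand":-1,"x":328,"y":173,"z":60,"spin":66}]' 60
python3 - <<'E'
from h import *
s=ctrl.sense();print(s["ee_pos"],s["eef_rot"],s["q"])
p=ctrl.snapshot("wrist")
for d in ctrl.silhouettes(p,"tenon_center")[:3]:
    ys,xs=np.nonzero(d["region"]); w=ray(p,(xs.mean(),ys.mean()),.012)
    x,f=fit([(p,d["region"])],.006,(.036,.11,.012),w[:2]*1000)
    print(round(d["confidence"],2),np.round(d["box"]),np.round(x,1),round(f,3))
    cv2.drawContours(p["img"],cv2.findContours(d["region"].astype(np.uint8),0,2)[0],-1,(255,0,0),1)
save(p,"b_wrist")
E
```

```text
t: 1.65
ee_pos: [0.4587, 0.3168, 0.1777]
eef_rot: [179.8, -0.1, -85.4]
wrist_force: [-0.0, -0.5, 0.3]
opening: 0.0852
[0.45865407 0.31679302 0.17769769] [ 1.79840847e+02 -1.42551174e-01 -8.53772684e+01] [ 5.12822269e+01  1.86411866e+01 -1.41469646e+01 -2.12568599e-02
 -5.74247580e+01 -4.66482152e+01]
0.92 [330.  55. 463. 136.] [351.3 238.9 -66.3] 0.04
0.73 [313. 222. 433. 273.] [347.6 384.6 105.1] 0.244
0.65 [243.  74. 290. 196.] [459.7 285.1 183.2] 0.045
```

View pics/b_wrist.png

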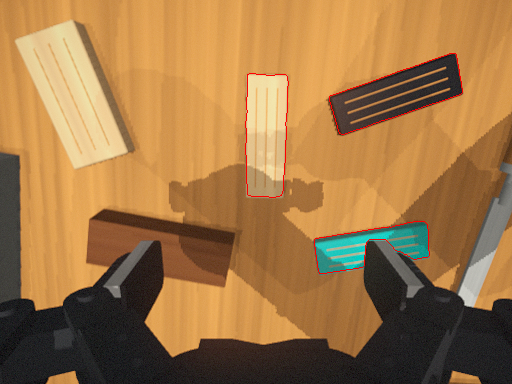

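The tenon shows at columns 247–288, rows 74–197, and its fit agrees with the fixed cameras. The dark offcut at (160,247) lies near where the left finger will come down, so I'll check clearance.

```bash
python3 - <<'E'
from h import *
p=ctrl.snapshot("wrist")
for uv in((103,210),(235,235),(224,285),(88,262)):
    print(uv,np.round(ray(p,uv,.03 if uv[1]<240 else 0.015)*1000))
for c in ([.4587,.3168,0],[.4587,.3168,.012]): print(np.round(proj(p,c)))
for d in ctrl.silhouettes(p,"offcut")[:2]:
    ys,xs=np.nonzero(d["region"]); w=ray(p,(xs.mean(),ys.mean()),.015)
    x,f=fit([(p,d["region"])],.015,(.045,.13,.03),w[:2]*1000)
    print(round(d["confidence"],2),np.round(d["box"]),np.round(x,1),round(f,3))
    c=box(np.array([x[0]/1000,x[1]/1000,.015]),x[2],(.045,.13,.03));print(np.round(c[::2,:2]*1000))
E
```

```text
(103, 210) [599. 361.  30.]
(235, 235) [481. 375.  30.]
(224, 285) [489. 437.  15.]
(88, 262) [623. 423.  15.]
[[265. 167.]]
[[265. 170.]]
0.63 [ 88. 202. 238. 282.] [548.7 394.7  83.3] 0.148
[[611. 365.]
 [482. 380.]
 [616. 409.]
 [487. 425.]]
0.18 [ 20.  16. 135. 160.] [615.7 272.   21.6] 0.165
[[619. 203.]
 [571. 324.]
 [661. 220.]
 [613. 341.]]
```

```bash
python3 -m crank '[{"hand":-1,"x":0,"y":0,"z":50,"spin":1.4},{"hand":-1,"x":0,"y":0,"z":100,"spin":1.4},{"hand":-1,"x":0,"y":0,"z":140,"spin":1.4},{"hand":-1,"x":0,"y":0,"z":158,"spin":1.4},{"hand":-1,"x":0,"y":0,"z":164,"spin":1.4},{"hand":-1,"x":0,"y":0,"z":167,"spin":1.4},{"hand":-1,"x":0,"y":0,"z":167,"spin":1.4}]' 50
python3 - <<'E'
from h import *
s=ctrl.sense();print(s["ee_pos"],s["eef_rot"],s["wrist_force"])
p=ctrl.snapshot("wrist");save(p,"c_wrist")
E
```

```text
t: 2.72
ee_pos: [0.4586, 0.3199, 0.0133]
eef_rot: [-179.9, 0.1, -86.5]
wrist_force: [0.1, -1.2, 0.3]
opening: 0.0854
[0.45857824 0.31992849 0.01327966] [-1.79919419e+02  8.22764395e-02 -8.65409506e+01] [ 0.07662985 -1.18257616  0.34438056]
```

View pics/c_wrist.png

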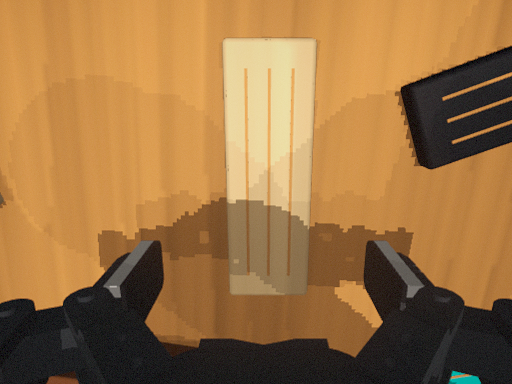

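Centred between the jaws, though the TCP is about 3 mm too high and 4 mm too far out along the tenon. I'll trim that, then close.

```bash
python3 -m crank '[{"hand":-1,"x":4,"y":0,"z":3,"spin":0},{"hand":-1,"x":4,"y":0,"z":3,"spin":0},{"hand":0,"x":4,"y":0,"z":3,"spin":0},{"hand":0.5,"x":4,"y":0,"z":3,"spin":0},{"hand":1,"x":4,"y":0,"z":3,"spin":0},{"hand":1,"x":4,"y":0,"z":3,"spin":0},{"hand":1,"x":4,"y":0,"z":3,"spin":0},{"hand":1,"x":4,"y":0,"z":3,"spin":0}]' 50
python3 - <<'E'
from h import *
s=ctrl.sense();print(s["ee_pos"],s["eef_rot"],s["wrist_force"])
p=ctrl.snapshot("wrist");save(p,"d_wrist")
E
```

```text
t: 3.78
ee_pos: [0.4588, 0.3155, 0.0097]
eef_rot: [-180.0, 0.0, -86.6]
wrist_force: [-0.1, -0.2, 4.7]
opening: 0.0343
[0.45881921 0.31551715 0.00970277] [-1.79951664e+02  4.12381137e-02 -8.65626621e+01] [-0.06548946 -0.21439798  4.71834422]
```

View pics/d_wrist.png

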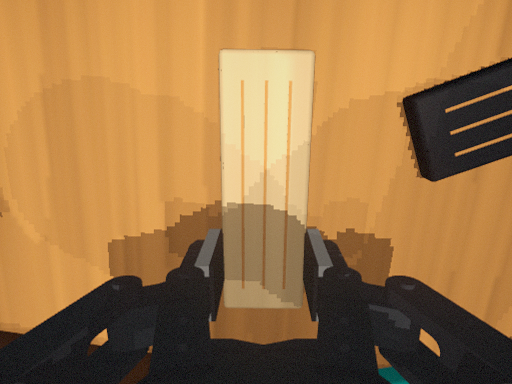

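Grasped (opening 34 mm), with the tips lightly touching the bench, so the tenon sits 3.7 mm below the TCP. Next I lift it and move to a standoff before the mortise.

```bash
python3 -m crank '[{"hand":1,"x":0,"y":0,"z":-15,"spin":0},{"hand":1,"x":0,"y":0,"z":-50,"spin":0},{"hand":1,"x":0,"y":0,"z":-90,"spin":0},{"hand":1,"x":30,"y":-15,"z":-100,"spin":-1},{"hand":1,"x":65,"y":-37,"z":-100,"spin":-1.2},{"hand":1,"x":87,"y":-50,"z":-100,"spin":-1.2},{"hand":1,"x":95,"y":-55,"z":-100,"spin":-1.2},{"hand":1,"x":95,"y":-55,"z":-100,"spin":-1.2}]' 50
python3 - <<'E'
from h import *
s=ctrl.sense();print(s["ee_pos"],s["eef_rot"],s["wrist_force"])
p=ctrl.snapshot("wrist");save(p,"e_wrist")
for n,z,sz in(("tenon_center",None,(.036,.11,.012)),("rail",.062,(.055,.28,.034))):
    if z is None: z=s["ee_pos"][2]-.0037
    for d in ctrl.silhouettes(p,n)[:2]:
        ys,xs=np.nonzero(d["region"]); w=ray(p,(xs.mean(),ys.mean()),z)
        x,f=fit([(p,d["region"])],z,sz,w[:2]*1000)
        print(n,round(d["confidence"],2),np.round(d["box"]),np.round(x,1),round(f,3))
for n in("mortise_mouth","tenon_center","rail_center"): print(n,[(round(d["confidence"],2),np.round(d["box"])) for d in ctrl.spot_in(p,n)[:2]])
E
```

```text
t: 4.82
ee_pos: [0.519, 0.2233, 0.1094]
eef_rot: [180.0, -0.0, -85.4]
wrist_force: [-0.6, -0.1, 0.2]
opening: 0.0345
[0.51899732 0.22327542 0.10938477] [ 1.79983721e+02 -1.13667479e-03 -8.54376651e+01] [-0.60625565 -0.12260073  0.20425198]
tenon_center 0.92 [409. 198. 510. 276.] [395.5 208.3  86.2] 0.42
tenon_center 0.75 [382. 372. 409. 384.] [417.3 334.8  49.4] 0.314
mortise_mouth [(0.56, array([161.,   3., 359.,  43.])), (0.48, array([220.,   0., 279.,   2.]))]
tenon_center [(0.84, array([408., 201., 512., 277.])), (0.55, array([216.,  50., 319., 304.]))]
rail_center [(0.47, array([232.,   0., 235.,   1.]))]
```

View pics/e_wrist.png

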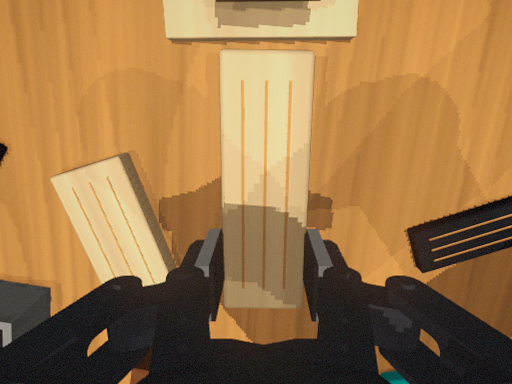

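The tenon is held square (columns 220–315), and the board's end edge is at row 38. The rail is barely visible, so I'll rise to see its end.

```bash
python3 -m crank '[{"hand":1,"x":0,"y":0,"z":-50,"spin":0},{"hand":1,"x":20,"y":0,"z":-100,"spin":0},{"hand":1,"x":40,"y":0,"z":-120,"spin":0},{"hand":1,"x":40,"y":0,"z":-120,"spin":0},{"hand":1,"x":40,"y":0,"z":-120,"spin":0}]'
python3 - <<'E'
from h import *
s=ctrl.sense();print(s["ee_pos"],s["eef_rot"],s["wrist_force"])
p=ctrl.snapshot("wrist");save(p,"f_wrist")
e=s["ee_pos"]
print("tcp axis proj at tenon end", np.round(proj(p,[e+[0,0,-.0037]])))
big=cv2.resize(p["img"][:200,100:420],None,fx=2.5,fy=2.5,interpolation=cv2.INTER_CUBIC);cv2.imwrite("pics/f_zoom.png",big[:,:,::-1])
for n in("mortise_mouth","rail"): print(n,[(round(d["confidence"],2),np.round(d["box"],1)) for d in ctrl.spot_in(p,n)[:2]])
a=ctrl.snapshot("scene");b=ctrl.snapshot("side")
for q in(a,b):
  for d in ctrl.silhouettes(q,"rail")[:1]:
    x,f=fit([(q,d["region"])],.062,(.055,.28,.034),[540,-30]);print(np.round(x,1),f)
  print([(round(d["confidence"],2),np.round(d["box"],1)) for d in ctrl.spot_in(q,"mortise_mouth")[:2]])
E
```

```text
t: 5.75
ee_pos: [0.5216, 0.1839, 0.2283]
eef_rot: [179.9, -0.0, -85.4]
wrist_force: [0.6, -0.1, -0.3]
opening: 0.0344
[0.52161424 0.18391891 0.22830521] [ 1.79903449e+02 -2.09204521e-02 -8.53754011e+01] [ 0.59667419 -0.09917766 -0.28328936]
tcp axis proj at tenon end [[266. 255.]]
mortise_mouth [(0.86, array([228.8,   0. , 302.8,  52.3]))]
rail [(0.8, array([227.9,   0. , 301.8,  51.1]))]
[542.  -32.  184.6] 0.04355572403335861
[(0.75, array([213.6, 153.1, 286.4, 218.9]))]
[536.9 -26.8 185.4] 0.08339378990133484
[(0.61, array([224.2, 187.2, 301.9, 237.3])), (0.45, array([210.7, 230.3, 245.7, 259.9]))]
```

View pics/f_wrist.png

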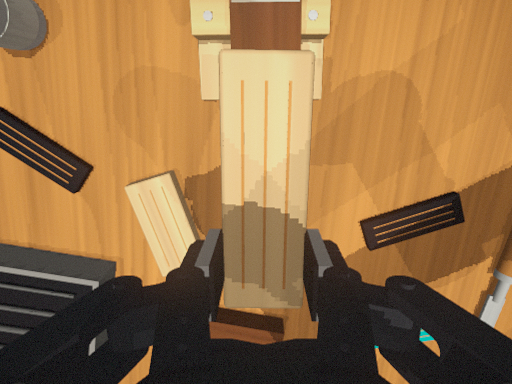

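View pics/f_zoom.png

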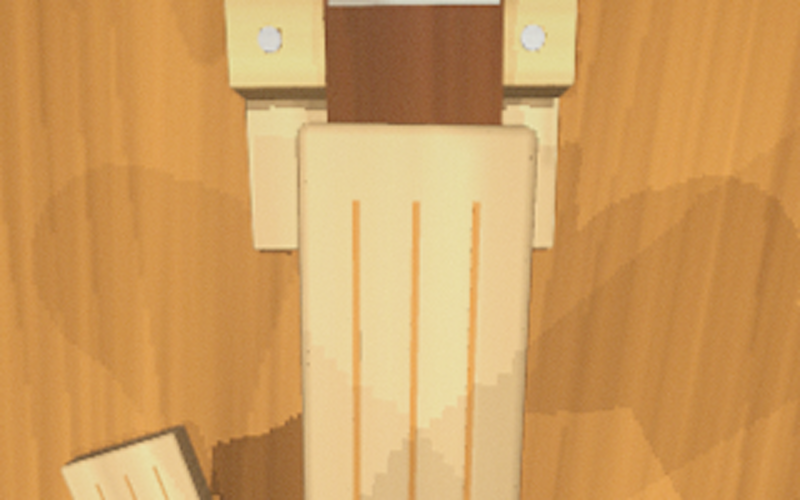

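The rail end shows at columns ~231–301, rows 2–50, with the depth pencil line at row ~1, and the tenon at columns 220–314. I'll measure both centre lines by edges in this same camera.

```bash
python3 - <<'E'
from h import *
s=ctrl.sense();e=s["ee_pos"]
p=ctrl.snapshot("wrist");g=cv2.GaussianBlur(p["img"],(3,3),0).astype(float)
gr=g[:,:,0]+g[:,:,1]+g[:,:,2]
def edge(r,lo,hi,sign):
    d=sign*np.diff(gr[r]);i=lo+np.argmax(d[lo:hi]);w=np.clip(d[i-2:i+3],0,None);return (w*(np.arange(i-2,i+3)+.5)).sum()/w.sum()
def line(rows,L,R,sl,sr,z):
    P=[]
    for r in rows:
        l=edge(r,*L,sl);q=edge(r,*R,sr);a,b=ray(p,(l,r),z),ray(p,(q,r),z);P.append(np.r_[(a+b)/2*1000,np.linalg.norm(b-a)*1000,l,q])
    P=np.array(P);k=np.polyfit(P[:,1],P[:,0],1);res=P[:,0]-np.polyval(k,P[:,1])
    print("width",np.median(P[:,3]).round(2),"yaw",np.degrees(np.arctan(-k[0])).round(2),"res",res.std().round(2),P[0].round(1),P[-1].round(1));return k
kr=line(range(4,46,2),(222,240),(292,310),-1,1,.079)
zt=e[2]-.0037+.006
kt=line(range(60,190,5),(212,230),(300,325),1,-1,zt)
for y in (110,150,184,215): print(y,np.polyval(kr,y).round(1),np.polyval(kt,y).round(1))
# far end rail row
col=gr[:,:]
print(gr[40:60,266].round(), e)
# tenon far end
print("tenon end",ray(p,(266,50),zt)*1000)
print("pencil", gr[0:8,266].round(), ray(p,(266,1),.079)*1000)
E
```

```text
width 54.73 yaw 3.85 res 0.76 [532.1  49.1  79.   54.7 229.8 302. ] [529.5  77.1  79.   55.2 230.9 301.7]
width 34.28 yaw 0.76 res 0.58 [526.7 102.6 231.3  37.5 220.6 323. ] [525.7 150.1 231.3  34.3 221.5 306.4]
110 527.9 526.8
150 525.2 526.2
184 522.9 525.8
215 520.8 525.4
[291. 291. 291. 293. 296. 299. 299. 298. 298. 348. 462. 547. 574. 588.
 596. 599. 599. 597. 598. 599.] [0.52226427 0.18384766 0.22902329]
tenon end [529.09496472  99.40440865 231.32328802]
pencil [484. 469. 394. 305. 281. 286. 285. 283.] [532.23614837  47.06538012  79.        ]
```

```bash
python3 - <<'E'
from h import *
s=ctrl.sense();e=s["ee_pos"]
p=ctrl.snapshot("wrist");g=cv2.GaussianBlur(p["img"],(3,3),0).astype(float)
gr=g.sum(2); 
zt=e[2]-.0037+.006
def edge(r,lo,hi,sign,ch):
    d=sign*np.diff(ch[r]);i=lo+np.argmax(d[lo:hi]);w=np.clip(d[i-2:i+3],0,None);return (w*(np.arange(i-2,i+3)+.5)).sum()/w.sum()
B=g[:,:,2]
P=[]
for r in range(105,200,6):
    l=edge(r,214,226,1,B);q=edge(r,302,317,-1,B);a,b=ray(p,(l,r),zt),ray(p,(q,r),zt);P.append(np.r_[(a+b)/2*1000,np.linalg.norm(b-a)*1000,l,q])
P=np.array(P);print(P.round(1))
k=np.polyfit(P[:,1],P[:,0],1);print("yaw",np.degrees(np.arctan(-k[0])),[ (y,np.polyval(k,y).round(1)) for y in(100,150,184)])
P=[]
for r in range(6,46,3):
    l=edge(r,224,238,-1,gr);q=edge(r,294,308,1,gr);P.append((r,l,q))
print(np.round(P,1))
E
```

```text
[[527.7 118.7 231.4  34.6 219.8 311.2]
 [527.5 121.  231.4  34.7 219.9 311. ]
 [527.3 123.2 231.4  34.5 220.4 310.6]
 [527.2 125.4 231.4  34.5 220.5 310.2]
 [527.  127.7 231.4  34.5 220.6 310. ]
 [526.9 130.  231.4  34.6 220.6 309.9]
 [526.8 132.3 231.4  34.6 220.7 309.3]
 [526.6 134.7 231.4  34.5 220.9 309.1]
 [526.4 137.  231.4  34.7 220.8 309. ]
 [526.2 139.4 231.4  34.5 221.3 308.6]
 [526.1 141.8 231.4  34.5 221.4 308.2]
 [526.  144.3 231.4  34.8 220.9 308. ]
 [525.8 146.7 231.4  34.6 221.2 307.6]
 [525.7 149.2 231.4  34.7 221.3 307.3]
 [525.5 151.7 231.4  34.7 221.4 307.1]
 [525.3 154.3 231.4  34.8 221.6 306.9]]
yaw 3.7893289058407764 [(100, np.float64(528.9)), (150, np.float64(525.6)), (184, np.float64(523.3))]
[[  6.  229.9 302. ]
 [  9.  230.2 302.1]
 [ 12.  230.4 301.9]
 [ 15.  230.4 301.8]
 [ 18.  230.5 301.8]
 [ 21.  230.6 301.8]
 [ 24.  230.6 301.8]
 [ 27.  230.8 301.6]
 [ 30.  230.6 301.6]
 [ 33.  230.7 301.6]
 [ 36.  231.  304.5]
 [ 39.  230.6 300.6]
 [ 42.  231.2 302.4]
 [ 45.  231.2 301.4]]
```

Tenon and rail agree in this view to about 0.5 mm laterally and 0.1° in yaw. I'll back off and descend to mortise height, with the tip about 20 mm short of the mouth, then check again at equal depth.

```bash
python3 -m crank '[{"hand":1,"x":-30,"y":0,"z":0,"spin":0},{"hand":1,"x":-30,"y":0,"z":40,"spin":0},{"hand":1,"x":-30,"y":0,"z":90,"spin":0},{"hand":1,"x":-30,"y":0,"z":130,"spin":0},{"hand":1,"x":-30,"y":0,"z":155,"spin":0},{"hand":1,"x":-30,"y":0,"z":163,"spin":0},{"hand":1,"x":-30,"y":0,"z":163,"spin":0},{"hand":1,"x":-30,"y":0,"z":163,"spin":0}]'
python3 - <<'E'
from h import *
for i in range(3):
    s=ctrl.sense();print(s["ee_pos"],s["eef_rot"],s["wrist_force"])
    p=ctrl.snapshot("wrist")
save(p,"g_wrist")
b=ctrl.snapshot("side");cv2.imwrite("pics/g_side.png",cv2.resize(b["img"][150:300,150:350],None,fx=4,fy=4,interpolation=cv2.INTER_CUBIC)[:,:,::-1])
E
```

```text
t: 7.3
ee_pos: [0.5207, 0.2142, 0.0677]
eef_rot: [-179.9, 0.1, -85.4]
wrist_force: [-0.0, -0.1, -1.2]
opening: 0.0344
[0.52073655 0.21417598 0.06768602] [-1.79860586e+02  7.51667879e-02 -8.53660256e+01] [-0.00333869 -0.1247837  -1.18070162]
[0.52065543 0.21415968 0.06770611] [-1.79859759e+02  8.22673541e-02 -8.53705378e+01] [-0.24671585  0.55976451 -0.55403485]
[0.52052812 0.21408866 0.06760533] [-1.79872488e+02  7.73342643e-02 -8.53712419e+01] [-0.88009272  0.08809432 -0.554886  ]
```

View pics/g_wrist.png

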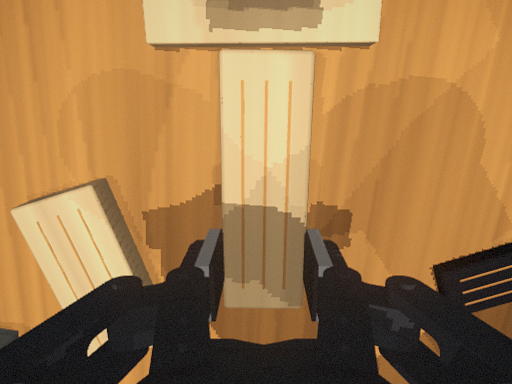

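View pics/g_side.png

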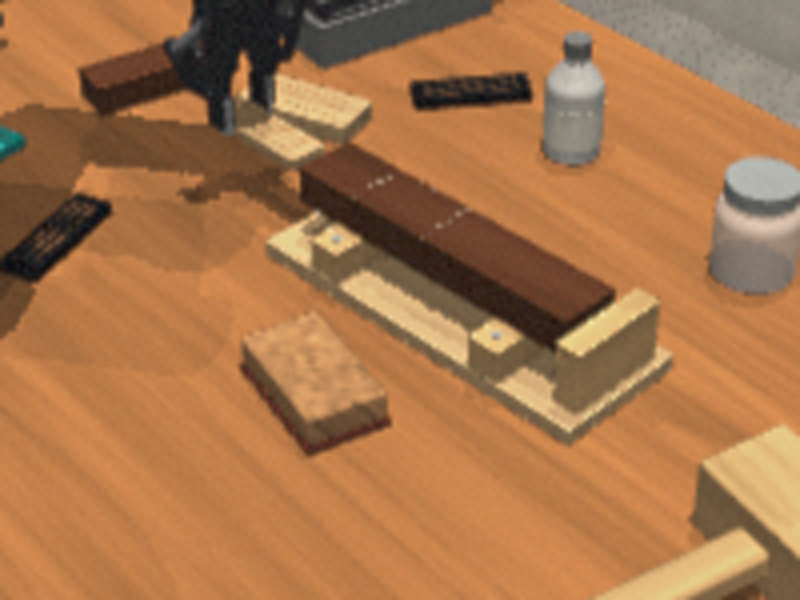

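z is 2 mm above the 65.7 mm target. I'll correct it and close the gap to roughly 8 mm.

```bash
python3 -m crank '[{"hand":1,"x":4,"y":0,"z":1,"spin":0},{"hand":1,"x":9,"y":0,"z":2,"spin":0},{"hand":1,"x":12,"y":0,"z":2,"spin":0},{"hand":1,"x":12,"y":0,"z":2,"spin":0},{"hand":1,"x":12,"y":0,"z":2,"spin":0}]'
python3 - <<'E'
from h import *
for i in range(2):
    s=ctrl.sense();print(s["ee_pos"],s["eef_rot"],s["wrist_force"])
    p=ctrl.snapshot("wrist")
save(p,"h_wrist")
cv2.imwrite("pics/h_zoom.png",cv2.resize(p["img"][:150,130:400],None,fx=2.9,fy=2.9,interpolation=cv2.INTER_CUBIC)[:,:,::-1])
E
```

```text
t: 8.12
ee_pos: [0.5209, 0.2016, 0.0643]
eef_rot: [-180.0, 0.0, -85.4]
wrist_force: [-0.5, 0.4, -1.1]
opening: 0.0344
[0.52094722 0.20164071 0.06433192] [-1.79992030e+02  2.36185187e-03 -8.53860073e+01] [-0.54285339  0.35740112 -1.12663501]
[0.52090413 0.20171486 0.06433646] [-1.79994328e+02  3.23022244e-03 -8.53800790e+01] [-0.34309889  0.53425045 -0.520729  ]
```

View pics/h_zoom.png

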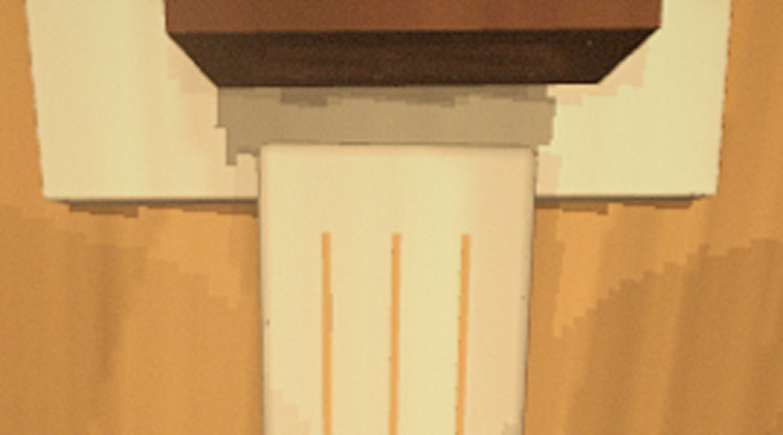

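The rail's end face shows, in crop pixels, with top edge from (166,30) to (660,27) and bottom edge from (217,87) to (602,82). The tenon tip runs from 258 to 536 at row 145. Converting to world.

```bash
python3 - <<'E'
from h import *
p=ctrl.snapshot("wrist");e=ctrl.sense()["ee_pos"];print(e)
W=lambda u,v,z:ray(p,(130+(u+.5)/2.9-.5,(v+.5)/2.9-.5),z)*1000
zt=e[2]+.0023
for n,a,b,z in(("railtop",(166,31),(660,28),.079),("railbot",(217,87),(602,83),.045),("tenon",(258,146),(536,149),zt),("tenon@row300",(266,300),(529,300),zt),("board",(44,197),(716,193),.015)):
    A,B=W(*a,z),W(*b,z);print(n,((A+B)/2).round(1),np.linalg.norm(A-B).round(1),"yaw",np.degrees(np.arctan2(*(A-B)[1::-1])).round(2))
R=np.array(p["R"]);print("cam",-R.T@np.array(p["t"]),"axis",R[2])
E
```

```text
[0.52087736 0.20175774 0.06434216]
railtop [526.8 106.7  79. ] 54.5 yaw 4.93
railbot [526.4 106.5  45. ] 55.3 yaw 5.16
tenon [527.5 117.5  66.6] 34.9 yaw 4.04
tenon@row300 [525.9 136.   66.6] 34.3 yaw 4.62
board [529.9 119.5  15. ] 118.7 yaw 4.94
cam [0.52741758 0.13273017 0.1983257 ] axis [-0.02097937  0.26699115 -0.9634706 ]
```

The tip is about 1.8 mm to +x of the mortise axis, and z is 1.4 mm low. I'll correct both and recheck.

```bash
python3 -m crank '[{"hand":1,"x":0,"y":1.7,"z":-1.3,"spin":0},{"hand":1,"x":0,"y":1.7,"z":-1.3,"spin":0},{"hand":1,"x":0,"y":1.7,"z":-1.3,"spin":0}]'
python3 - <<'E'
from h import *
p=ctrl.snapshot("wrist");e=ctrl.sense()["ee_pos"];print(e)
g=cv2.GaussianBlur(p["img"],(3,3),0).astype(float);B=g[:,:,2]
zt=e[2]+.0023
def edge(r,lo,hi,sign,ch):
    d=sign*np.diff(ch[r]);i=lo+np.argmax(d[lo:hi]);w=np.clip(d[i-2:i+3],0,None);return (w*(np.arange(i-2,i+3)+.5)).sum()/w.sum()
P=[]
for r in range(74,200,6):
    l=edge(r,214,226,1,B);q=edge(r,302,319,-1,B);a,b=ray(p,(l,r),zt),ray(p,(q,r),zt);P.append(np.r_[(a+b)/2*1000,np.linalg.norm(b-a)*1000])
P=np.array(P);k=np.polyfit(P[:,1],P[:,0],1);print("tenon yaw",np.degrees(np.arctan(-k[0])),"w",P[:,3].mean(),"x@117",np.polyval(k,117),"x@106.6",np.polyval(k,106.6))
save(p,"i_wrist")
cv2.imwrite("pics/i_zoom.png",cv2.resize(p["img"][:70,170:370],None,fx=4,fy=4,interpolation=cv2.INTER_CUBIC)[:,:,::-1])
E
```

```text
t: 8.65
ee_pos: [0.5191, 0.2016, 0.0657]
eef_rot: [-180.0, 0.0, -85.4]
wrist_force: [-0.8, -0.2, -1.0]
opening: 0.0343
[0.51914329 0.20153426 0.06562889]
tenon yaw 3.8185133138317555 w 34.66755880417252 x@117 525.8191412638076 x@106.6 526.5132838292268
```

View pics/i_zoom.png

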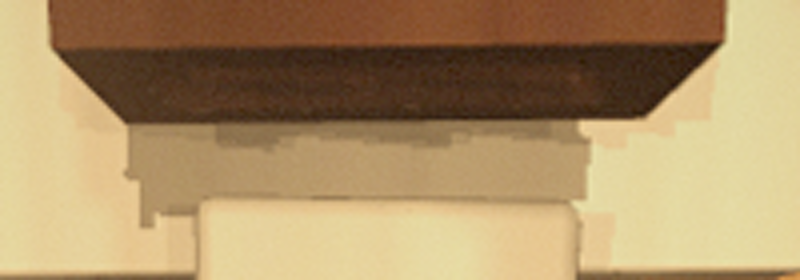

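Tip and mouth centres now agree within about 0.3 mm, and z is 65.6 mm. Inserting slowly with force checks.

```bash
python3 -m crank '[{"hand":1,"x":4,"y":0,"z":0,"spin":0},{"hand":1,"x":8,"y":0,"z":0,"spin":0},{"hand":1,"x":12,"y":0,"z":0,"spin":0},{"hand":1,"x":15,"y":0,"z":0,"spin":0},{"hand":1,"x":18,"y":0,"z":0,"spin":0},{"hand":1,"x":20,"y":0,"z":0,"spin":0},{"hand":1,"x":20,"y":0,"z":0,"spin":0}]'
python3 - <<'E'
from h import *
p=ctrl.snapshot("wrist");s=ctrl.sense();print(s["ee_pos"],s["wrist_force"],s["ft_torque"])
save(p,"j_wrist")
E
```

```text
t: 9.57
ee_pos: [0.5208, 0.1815, 0.0656]
eef_rot: [180.0, 0.0, -85.4]
wrist_force: [0.2, 0.4, 0.2]
opening: 0.0343
[0.52077946 0.18155927 0.06561914] [ 0.36730512 -0.37820956  0.02762524] [-0.0300156  -0.00026546 -0.00322955]
```

View pics/j_wrist.png

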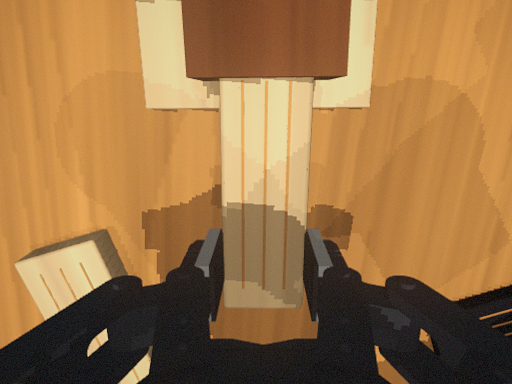

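The tenon has entered about 9 mm with no force, and it is centred (rail 185–350, tenon 220–313).

```bash
python3 -m crank '[{"hand":1,"x":6,"y":0,"z":0,"spin":0},{"hand":1,"x":12,"y":0,"z":0,"spin":0},{"hand":1,"x":18,"y":0,"z":0,"spin":0},{"hand":1,"x":24,"y":0,"z":0,"spin":0},{"hand":1,"x":30,"y":0,"z":0,"spin":0},{"hand":1,"x":36,"y":0,"z":0,"spin":0},{"hand":1,"x":40,"y":0,"z":0,"spin":0},{"hand":1,"x":40,"y":0,"z":0,"spin":0}]'
python3 - <<'E'
from h import *
p=ctrl.snapshot("wrist");s=ctrl.sense();print(s["ee_pos"],s["wrist_force"],s["ft_torque"])
save(p,"k_wrist")
E
```

```text
t: 10.62
ee_pos: [0.524, 0.1414, 0.0656]
eef_rot: [180.0, -0.0, -85.4]
wrist_force: [-0.6, 0.1, -0.9]
opening: 0.0344
[0.52402737 0.14160914 0.06562462] [-0.39214337  0.59822775 -0.28367328] [-0.02573159  0.02770312  0.02445762]
```

View pics/k_wrist.png

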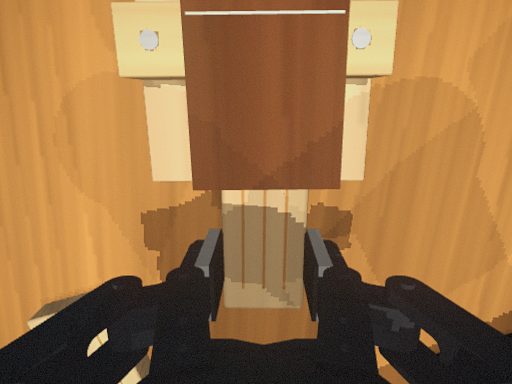

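About 49 mm in, moving freely. Now the last stretch, gently onto the bottom and the stop.

```bash
python3 -m crank '[{"hand":1,"x":3,"y":0,"z":0,"spin":0},{"hand":1,"x":6,"y":0,"z":0,"spin":0},{"hand":1,"x":9,"y":0,"z":0,"spin":0},{"hand":1,"x":11,"y":0,"z":0,"spin":0},{"hand":1,"x":13,"y":0,"z":0,"spin":0},{"hand":1,"x":13,"y":0,"z":0,"spin":0}]'
python3 - <<'E'
from h import *
p=ctrl.snapshot("wrist");s=ctrl.sense();print(s["ee_pos"],s["wrist_force"],s["ft_torque"])
save(p,"l_wrist")
E
```

```text
t: 11.42
ee_pos: [0.5253, 0.1288, 0.0657]
eef_rot: [-180.0, 0.0, -85.4]
wrist_force: [0.6, 1.4, -0.2]
opening: 0.0342
[0.52530747 0.12881797 0.06570827] [ 0.004915    1.29352362 -0.25794679] [ 0.31449089 -0.22714255  0.01796748]
```

View pics/l_wrist.png

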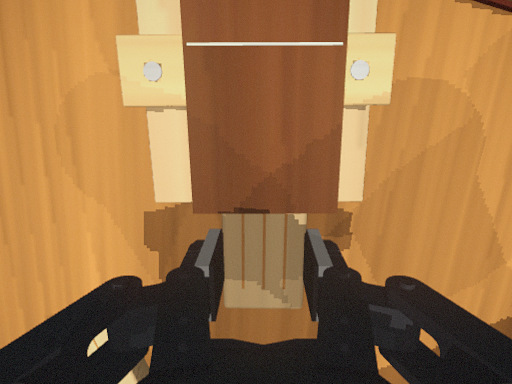

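A force of 1.3 N suggests the tenon has bottomed and is pushing the rail towards the stop. I'll continue until the stop takes it.

```bash
python3 -m crank '[{"hand":1,"x":2,"y":0,"z":0,"spin":0},{"hand":1,"x":4,"y":0,"z":0,"spin":0},{"hand":1,"x":4,"y":0,"z":0,"spin":0}]'
python3 -m crank '[{"hand":1,"x":2,"y":0,"z":0,"spin":0},{"hand":1,"x":3,"y":0,"z":0,"spin":0},{"hand":1,"x":3,"y":0,"z":0,"spin":0}]'
python3 - <<'E'
from h import *
p=ctrl.snapshot("wrist");s=ctrl.sense();print(s["ee_pos"],s["wrist_force"],s["ft_torque"])
save(p,"m_wrist")
E
```

```text
t: 11.85
ee_pos: [0.5267, 0.1285, 0.0662]
eef_rot: [-179.7, 0.3, -85.4]
wrist_force: [-1.8, 15.0, -0.6]
opening: 0.0346
t: 12.22
ee_pos: [0.5282, 0.1285, 0.0666]
eef_rot: [-179.5, 0.6, -85.3]
wrist_force: [-4.7, 24.2, -0.4]
opening: 0.0345
[0.52815518 0.12850642 0.06665461] [-3.67171984 22.54623733  0.08064704] [6.82580885 1.37379356 0.04415543]
```

View pics/m_wrist.png

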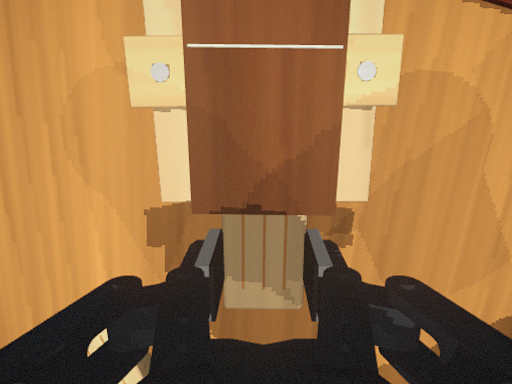

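The push went against a hard stop at 24 N with the TCP no longer advancing, so the tenon is home. I'll relax the push without pulling, open, and rise.

```bash
python3 -m crank '[{"hand":1,"x":-3,"y":0,"z":0,"spin":0},{"hand":1,"x":-6,"y":0,"z":0,"spin":0},{"hand":1,"x":-6,"y":0,"z":0,"spin":0},{"hand":0.3,"x":-6,"y":0,"z":0,"spin":0},{"hand":-1,"x":-6,"y":0,"z":0,"spin":0},{"hand":-1,"x":-6,"y":0,"z":0,"spin":0},{"hand":-1,"x":-6,"y":0,"z":0,"spin":0}]'
python3 -m crank '[{"hand":-1,"x":0,"y":0,"z":-10,"spin":0},{"hand":-1,"x":0,"y":0,"z":-30,"spin":0},{"hand":-1,"x":0,"y":0,"z":-70,"spin":0},{"hand":-1,"x":0,"y":0,"z":-110,"spin":0},{"hand":-1,"x":0,"y":0,"z":-110,"spin":0},{"hand":-1,"x":0,"y":0,"z":-110,"spin":0}]'
python3 - <<'E'
from h import *
p=ctrl.snapshot("wrist");s=ctrl.sense();print(s["ee_pos"],s["eef_rot"],s["wrist_force"],s["ft_torque"])
save(p,"n_wrist")
E
```

```text
t: 13.15
ee_pos: [0.5248, 0.127, 0.0655]
eef_rot: [180.0, -0.0, -85.4]
wrist_force: [-1.6, -0.8, -0.0]
opening: 0.0852
t: 13.9
ee_pos: [0.5246, 0.1275, 0.1756]
eef_rot: [180.0, 0.0, -85.4]
wrist_force: [-0.9, 0.0, -0.7]
opening: 0.0853
[0.5243685  0.12737692 0.17493843] [ 1.79903438e+02 -2.27238612e-02 -8.54046552e+01] [-0.52251528 -0.19462793 -0.04715657] [-0.03628309  0.03491123 -0.01734335]
```

View pics/n_wrist.png

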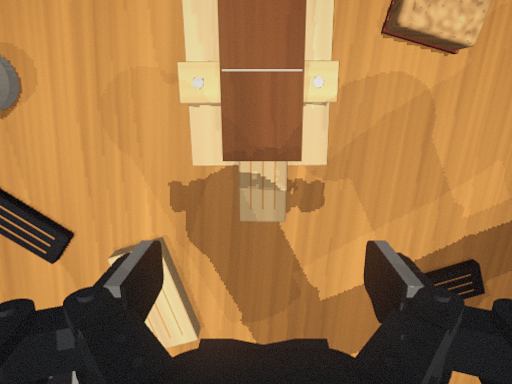

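The rail end is at row 160, the pencil line at row 70, and the tenon's outer end at row 221. Checking the 50 mm protrusion, then aiming for the rail's balance line.

```bash
python3 - <<'E'
from h import *
p=ctrl.snapshot("wrist");g=p["img"].astype(float).sum(2)
def re(c,lo,hi,sg):
    d=sg*np.diff(g[:,c-3:c+4].mean(1));i=lo+np.argmax(d[lo:hi]);w=np.clip(d[i-2:i+3],0,None);return (w*(np.arange(i-2,i+3)+.5)).sum()/w.sum()
for c in(246,263,280):
    ra=re(c,150,170,1);rt=re(c,205,230,-1 if c!=0 else 1);rl=60+np.argmax(g[60:80,c])
    A,B,L=ray(p,(c,ra),.079),ray(p,(c,rt),.068),ray(p,(c,rl),.079)
    print(c,round(ra,1),round(rt,1),rl,A.round(4),B.round(4),"protr",np.hypot(*(B-A)[:2]).round(4),"line-end",np.hypot(*(A-L)[:2]).round(4))
print(g[205:230,263].round())
P=[]
for r in range(10,150,10):
    d=np.diff(g[r]);l=212+np.argmin(d[212:228])+.5;q=294+np.argmax(d[294:312])+.5
    a=(ray(p,(l,r),.079)+ray(p,(q,r),.079))/2;P.append(np.r_[a,np.hypot(*(ray(p,(q,r),.079)-ray(p,(l,r),.079))[:2])])
P=np.array(P)*1000;k=np.polyfit(P[:,1],P[:,0],1);print(P[::4].round(1),"rail yaw",np.degrees(np.arctan(-k[0])),"x@-30",np.polyval(k,-30),"x@105",np.polyval(k,105))
E
```

```text
246 161.4 221.6 70 [0.5391 0.104  0.079 ] [0.5364 0.1527 0.068 ] protr 0.0488 line-end 0.0598
263 161.3 221.7 70 [0.5274 0.1031 0.079 ] [0.5235 0.1517 0.068 ] protr 0.0488 line-end 0.0598
280 161.3 225.8 70 [0.5157 0.1021 0.079 ] [0.5102 0.154  0.068 ] protr 0.0522 line-end 0.0597
[457. 451. 460. 466. 459. 454. 456. 466. 457. 461. 461. 458. 458. 460.
 459. 467. 431. 356. 305. 321. 327. 312. 324. 311. 320.]
[[536.2   8.7  79.   54.9]
 [534.7  31.6  79.   54.6]
 [532.5  55.9  79.   54.3]
 [530.4  81.8  79.   54.6]] rail yaw 4.592575859988347 x@-30 539.3853842471707 x@105 528.5411479227109
```

Protrusion is 48.8 mm, which is 50 within error, so the tenon is fully home. The rail's balance line should be at about (539.4, -31.3). Moving above it.

```bash
python3 -m crank '[{"hand":-1,"x":30,"y":0,"z":0,"spin":0},{"hand":-1,"x":75,"y":-1,"z":0,"spin":0},{"hand":-1,"x":120,"y":-2,"z":0,"spin":0},{"hand":-1,"x":148,"y":-2.2,"z":0,"spin":0},{"hand":-1,"x":159,"y":-2.2,"z":0,"spin":0},{"hand":-1,"x":159,"y":-2.2,"z":0,"spin":0},{"hand":-1,"x":159,"y":-2.2,"z":0,"spin":0}]'
python3 - <<'E'
from h import *
p=ctrl.snapshot("wrist");s=ctrl.sense();print(s["ee_pos"],s["eef_rot"]);e=s["ee_pos"]
print(proj(p,[[e[0],e[1],.079]]))
save(p,"o_wrist")
g=p["img"].astype(float).sum(2)
P=[]
for r in range(20,220,10):
    d=np.diff(g[r]);c=proj(p,[e])[0,0]
    l=190+np.argmin(d[190:240])+.5;q=285+np.argmax(d[285:330])+.5
    A,B=ray(p,(l,r),.079),ray(p,(q,r),.079);P.append(np.r_[(A+B)[:2]/2,np.hypot(*(B-A)[:2])]*1000 if 0 else np.r_[(A+B)[:2]/2,np.hypot(*(B-A)[:2])])
P=np.array(P)*1000;P=P[abs(P[:,2]-55)<3];k=np.polyfit(P[:,1],P[:,0],1);print(len(P),np.degrees(np.arctan(-k[0])),"x@-31",np.polyval(k,-31),P[:,2].mean())
E
```

```text
t: 14.88
ee_pos: [0.54, -0.0298, 0.1753]
eef_rot: [180.0, 0.0, -85.3]
wrist_force: [0.3, -0.6, 0.7]
opening: 0.0856
[ 0.54006291 -0.02970702  0.17542601] [ 1.79981273e+02  2.42724161e-03 -8.53143249e+01]
[[264.59096747 195.1690917 ]]
19 4.606958329220947 x@-31 539.6008336971505 54.60487658292688
```

View pics/o_wrist.png

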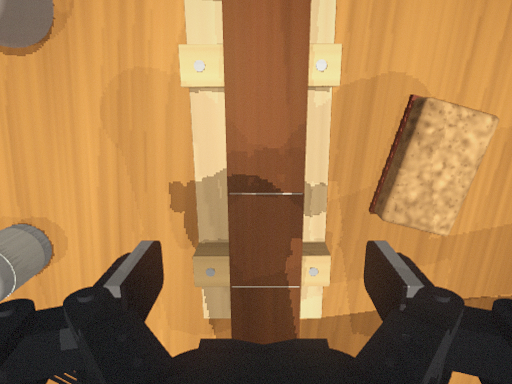

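The balance line is at row 193 and the TCP projects to row 195, about 1 mm off. Descending to grip the rail at mid-height.

```bash
python3 -m crank '[{"hand":-1,"x":0,"y":0,"z":40,"spin":0},{"hand":-1,"x":0,"y":0,"z":80,"spin":0},{"hand":-1,"x":0,"y":0,"z":105,"spin":0},{"hand":-1,"x":0,"y":0,"z":119,"spin":0},{"hand":-1,"x":0,"y":0,"z":125,"spin":0},{"hand":-1,"x":0,"y":0,"z":125,"spin":0},{"hand":-1,"x":0,"y":0,"z":125,"spin":0}]' 80
python3 -m crank '[{"hand":-0.6,"x":0,"y":0,"z":0,"spin":0},{"hand":-0.2,"x":0,"y":0,"z":0,"spin":0},{"hand":0.3,"x":0,"y":0,"z":0,"spin":0},{"hand":1,"x":0,"y":0,"z":0,"spin":0},{"hand":1,"x":0,"y":0,"z":0,"spin":0},{"hand":1,"x":0,"y":0,"z":0,"spin":0},{"hand":1,"x":0,"y":0,"z":0,"spin":0}]' 80
python3 - <<'E'
from h import *
p=ctrl.snapshot("wrist");s=ctrl.sense();print(s["ee_pos"],s["eef_rot"],s["wrist_force"],s["ft_torque"])
save(p,"p_wrist")
E
```

```text
t: 15.8
ee_pos: [0.5408, -0.0303, 0.0516]
eef_rot: [-179.9, 0.0, -85.4]
wrist_force: [0.1, 0.5, -0.4]
opening: 0.0852
t: 16.68
ee_pos: [0.54, -0.0306, 0.0514]
eef_rot: [180.0, -0.0, -85.4]
wrist_force: [-2.1, 0.4, 6.4]
opening: 0.054
[ 0.54002751 -0.03060744  0.05140214] [ 1.79993752e+02 -1.06113879e-02 -8.53789024e+01] [-2.04644873  0.91953276  6.15334942] [0.15109818 0.79952831 0.01130547]
```

View pics/p_wrist.png

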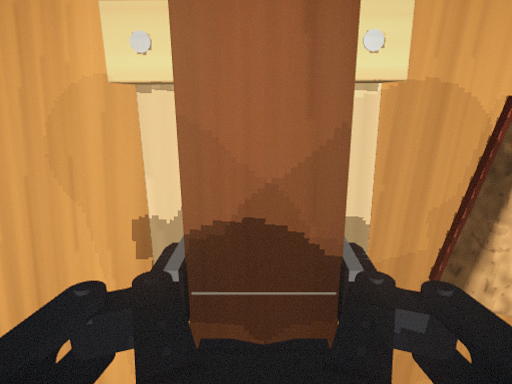

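The rail is gripped at its balance line (opening 54 mm). A small trial lift first.

```bash
python3 -m crank '[{"hand":1,"x":0,"y":0,"z":-2,"spin":0},{"hand":1,"x":0,"y":0,"z":-5,"spin":0},{"hand":1,"x":0,"y":0,"z":-9,"spin":0},{"hand":1,"x":0,"y":0,"z":-14,"spin":0},{"hand":1,"x":0,"y":0,"z":-18,"spin":0},{"hand":1,"x":0,"y":0,"z":-20,"spin":0},{"hand":1,"x":0,"y":0,"z":-20,"spin":0}]' 80
python3 - <<'E'
from h import *
p=ctrl.snapshot("wrist");b=ctrl.snapshot("side");s=ctrl.sense();print(s["ee_pos"],s["eef_rot"],s["wrist_force"],s["ft_torque"])
save(p,"q_wrist")
cv2.imwrite("pics/q_side.png",cv2.resize(b["img"][130:280,180:380],None,fx=4,fy=4,interpolation=cv2.INTER_CUBIC)[:,:,::-1])
E
```

```text
t: 17.6
ee_pos: [0.5402, -0.0305, 0.0708]
eef_rot: [-180.0, 0.0, -85.4]
wrist_force: [-0.6, 0.6, -3.4]
opening: 0.054
[ 0.53995206 -0.03056978  0.07052884] [ 1.79984886e+02  8.42498806e-04 -8.53839963e+01] [ 0.01658806 -0.29327613 -2.10550149] [ 0.01974571 -0.00816842 -0.01626293]
```

View pics/q_side.png

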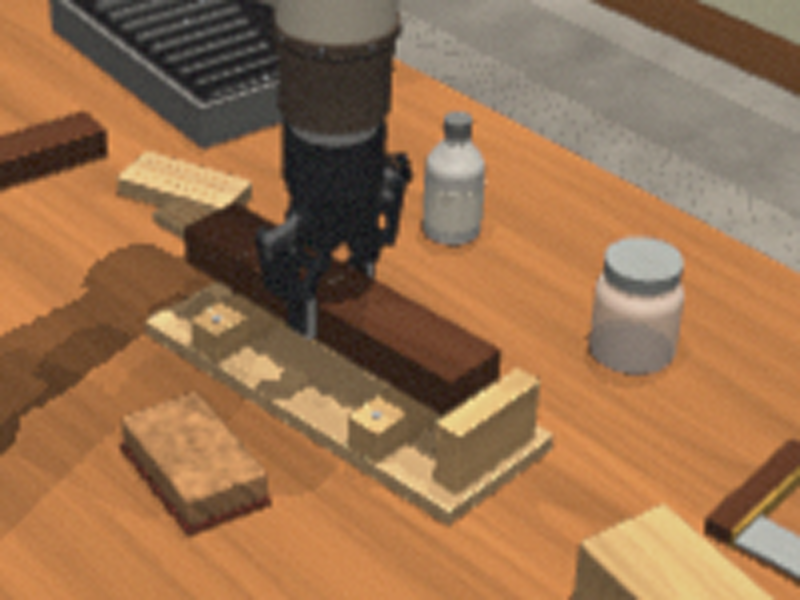

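View pics/q_wrist.png

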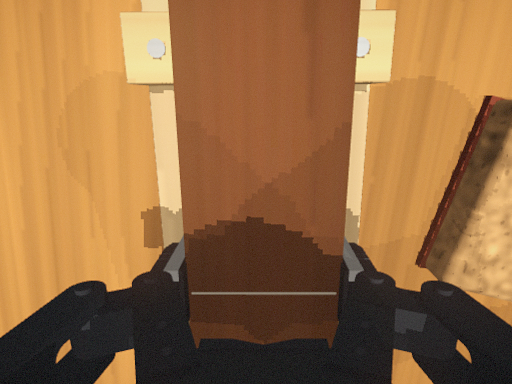

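The rail is free, its outline in the wrist view is unchanged, and the torque is near zero, so it is level. Now the remaining 80 mm straight up.

```bash
python3 -m crank '[{"hand":1,"x":0,"y":0,"z":-5,"spin":0},{"hand":1,"x":0,"y":0,"z":-16,"spin":0},{"hand":1,"x":0,"y":0,"z":-30,"spin":0},{"hand":1,"x":0,"y":0,"z":-45,"spin":0},{"hand":1,"x":0,"y":0,"z":-60,"spin":0},{"hand":1,"x":0,"y":0,"z":-71,"spin":0},{"hand":1,"x":0,"y":0,"z":-78,"spin":0},{"hand":1,"x":0,"y":0,"z":-80.5,"spin":0}]'
python3 -m crank '[{"hand":1,"x":0,"y":0,"z":0,"spin":0},{"hand":1,"x":0,"y":0,"z":0,"spin":0},{"hand":1,"x":0,"y":0,"z":0,"spin":0},{"hand":1,"x":0,"y":0,"z":0,"spin":0}]'
python3 - <<'E'
from h import *
p=ctrl.snapshot("wrist");b=ctrl.snapshot("side");a=ctrl.snapshot("scene");s=ctrl.sense();print(s["ee_pos"],s["eef_rot"],s["wrist_force"],s["ft_torque"])
save(p,"r_wrist")
cv2.imwrite("pics/r_side.png",cv2.resize(b["img"][110:260,160:360],None,fx=4,fy=4,interpolation=cv2.INTER_CUBIC)[:,:,::-1])
cv2.imwrite("pics/r_scene.png",cv2.resize(a["img"][110:310,170:370],None,fx=3,fy=3,interpolation=cv2.INTER_CUBIC)[:,:,::-1])
E
```

```text
t: 18.7
ee_pos: [0.5401, -0.0305, 0.1515]
eef_rot: [-180.0, 0.0, -85.4]
wrist_force: [-0.3, -0.2, -3.0]
opening: 0.0541
t: 19.2
ee_pos: [0.54, -0.0306, 0.1509]
eef_rot: [180.0, -0.0, -85.4]
wrist_force: [-0.4, -1.4, -3.0]
opening: 0.0536
[ 0.54008525 -0.03055605  0.15103304] [ 1.79991621e+02  8.54193187e-05 -8.53839234e+01] [-0.51055648  0.11837325 -3.10550654] [-0.00633289  0.00400252  0.00035215]
```

View pics/r_side.png

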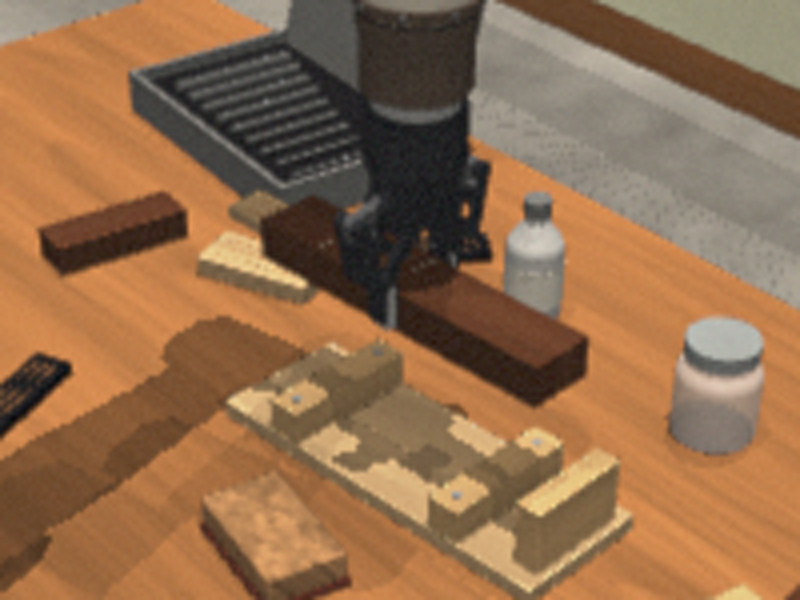

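View pics/r_scene.png

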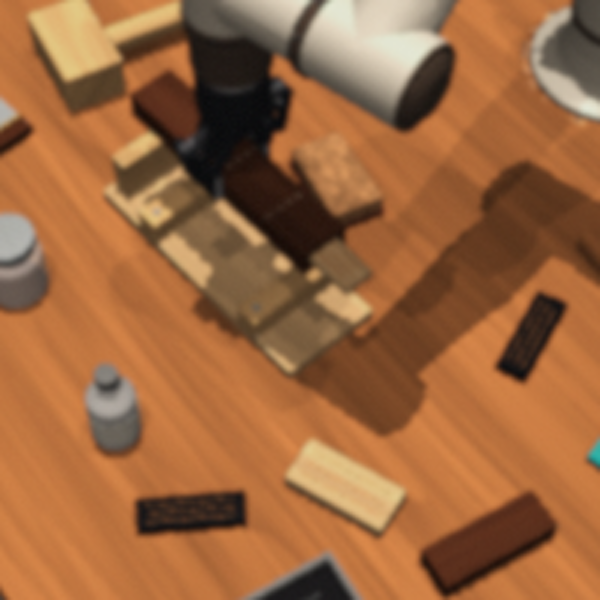

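View pics/r_wrist.png

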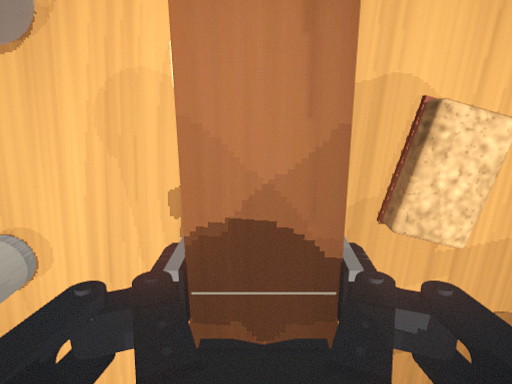

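Rail is up 99.6 mm and level, and the tenon still protrudes. A numeric check of protrusion and level in the fixed views, by overlay.

```bash
python3 - <<'E'
from h import *
a=ctrl.snapshot("scene");b=ctrl.snapshot("side")
ang=np.radians(4.6);y=np.array([-np.sin(ang),np.cos(ang),0]);c=np.array([.5398,-.0363,.1616])
for nm,p,(r0,r1,c0,c1) in(("scene",a,(110,260,190,340)),("side",b,(120,240,200,330))):
    im=cv2.resize(p["img"],None,fx=5,fy=5,interpolation=cv2.INTER_CUBIC)
    for cc,s,col in((c,(.055,.28,.034),(0,255,0)),(c+y*.135,(.036,.11,.012),(255,0,0))):
        q=(proj(p,box(cc,4.6,s))+.5)*5-.5
        for i in range(8):
            for j in(1,2,4):
                if not i&j: cv2.line(im,tuple(np.int32(q[i].round())),tuple(np.int32(q[i|j].round())),col,1)
    cv2.imwrite(f"pics/s_{nm}.png",im[r0*5:r1*5,c0*5:c1*5][:600,:,::-1])
E
```

```text
(no output)
```

View pics/s_scene.png

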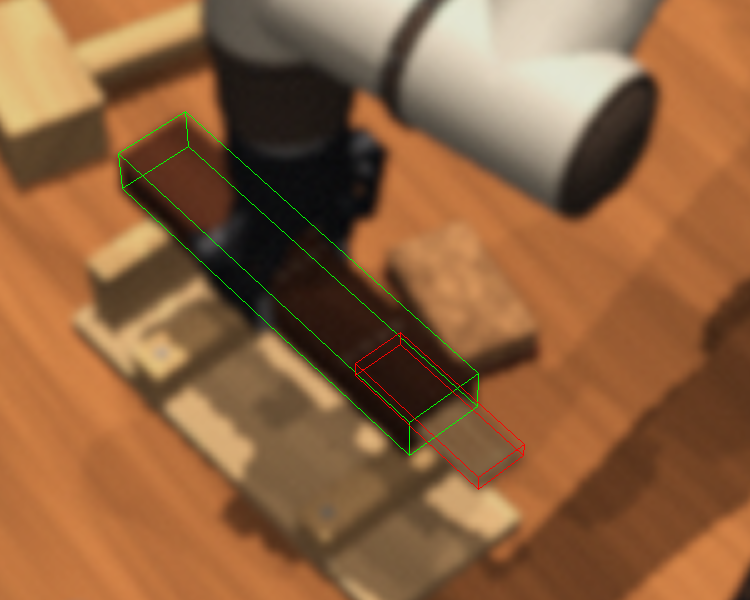

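View pics/s_side.png

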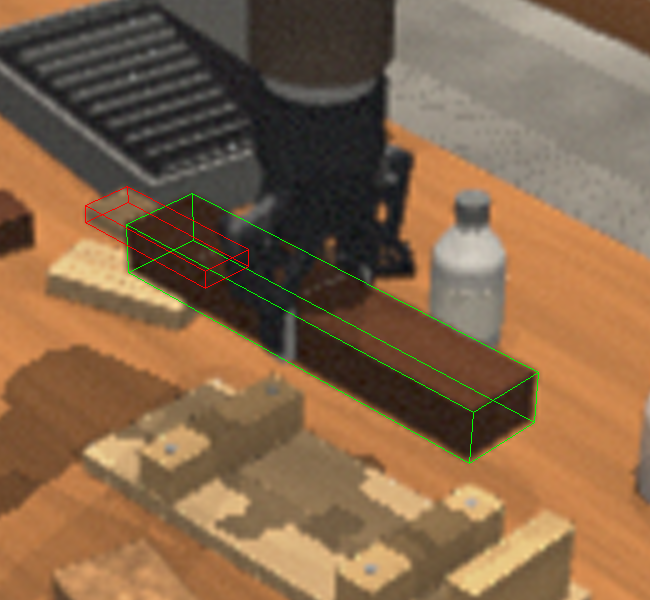

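The level-rail and home-tenon models overlay both views. In the scene crop the tenon tip is at (478–524, 445–488), and in the side crop at (85–128, 187–210). Handing in.

```bash
python3 - <<'E'
from cell import ctrl
s=ctrl.sense();print(s["t"],s["ee_pos"],s["wrist_force"],s["opening"])
print(ctrl.close_job())
E
```

```text
19.45 [ 0.54010869 -0.03056406  0.15111518] [-0.40928873  0.04455805 -3.77483988] 0.054277155882163114
the job is handed in; nothing more can be done
None
```

The smaller tenon is fully home in the rail. The rail is held at its balance line, level, about 10 cm above the bearers. I handed the job in at about 19.5 s.

**Insertion:** I pushed the tenon in until the rail came up hard against the stop. The wrist force read about 24 N and the tool no longer advanced. After I let go, 48.8 mm of the tenon stood out along two of three measuring lines. That is 50 mm within measuring error. The third line read 52.2 mm; I put that down to a misread edge in the picture.

**Lift:** With an 80 N grip I raised the rail 99.7 mm straight up.

**Last checks:**
- **Level:** the tool tilt read under 0.02° and the wrist torque was close to zero. A model of a level rail with the tenon home matched both fixed cameras.
- **Drift:** during the final push the tool moved about 3 mm sideways. The rail still measured 4.6° yaw afterwards.
- **Other things on the bench:** nothing else appeared to move in the pictures, but I did not measure the other items again.

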